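# Lay out the tube lugs by length

## Task

Pick out the four brass tube lugs and set each one, standing on its feet, in the middle of the wooden tray cut to its length and lined up along it: the shortest lug in the shortest tray, and so on up to the longest in the longest. Leave the two black nylon swivel inserts standing where they are.

Things in the scene. Friction and masses are not known exactly. Their poses are not given: they have to be found in the camera images.
- lug_48: The shortest of four brass tube lugs, 48 mm long: a bright brass tube, 16 mm across, lying level on two short posts (12 mm across) with flat feet 26 mm wide, 14 mm along the tube and 3 mm thick under its two ends. Origin: centre of its underside. Its y axis runs along the tube, z is up; both ends are alike. The tube's axis is 22 mm above the origin, its top 30 mm. Loose, 35 to 150 g. Stands anywhere on the counter, turned any way.
- lug_66: The second shortest of four brass tube lugs, 66 mm long: a bright brass tube, 16 mm across, lying level on two short posts (12 mm across) with flat feet 26 mm wide, 14 mm along the tube and 3 mm thick under its two ends. Origin: centre of its underside. Its y axis runs along the tube, z is up; both ends are alike. The tube's axis is 22 mm above the origin, its top 30 mm. Loose, 35 to 150 g. Stands anywhere on the counter, turned any way.
- lug_84: The second longest of four brass tube lugs, 84 mm long: a bright brass tube, 16 mm across, lying level on two short posts (12 mm across) with flat feet 26 mm wide, 14 mm along the tube and 3 mm thick under its two ends. Origin: centre of its underside. Its y axis runs along the tube, z is up; both ends are alike. The tube's axis is 22 mm above the origin, its top 30 mm. Loose, 35 to 150 g. Stands anywhere on the counter, turned any way.
- lug_102: The longest of four brass tube lugs, 102 mm long: a bright brass tube, 16 mm across, lying level on two short posts (12 mm across) with flat feet 26 mm wide, 14 mm along the tube and 3 mm thick under its two ends. Origin: centre of its underside. Its y axis runs along the tube, z is up; both ends are alike. The tube's axis is 22 mm above the origin, its top 30 mm. Loose, 35 to 150 g. Stands anywhere on the counter, turned any way.
- tray_48: The shortest of four shallow wooden trays with grey felt floors, inside 64 mm long (its y axis) and 50 mm wide (its x axis), outside 70 by 56 mm: meant for the 48 mm lug. Fixed to the counter. Origin: centre of its underside; the floor is 3 mm and the rim 8 mm above it, the walls are 3 mm thick. Once in the tray, a lug's tube (17 to 33 mm up) is clear above the rim. Turned up to about 9 degrees from the world axes.
- tray_66: The second shortest of four shallow wooden trays with grey felt floors, inside 82 mm long (its y axis) and 50 mm wide (its x axis), outside 88 by 56 mm: meant for the 66 mm lug. Fixed to the counter. Origin: centre of its underside; the floor is 3 mm and the rim 8 mm above it, the walls are 3 mm thick. Once in the tray, a lug's tube (17 to 33 mm up) is clear above the rim. Turned up to about 9 degrees from the world axes.
- tray_84: The second longest of four shallow wooden trays with grey felt floors, inside 100 mm long (its y axis) and 50 mm wide (its x axis), outside 106 by 56 mm: meant for the 84 mm lug. Fixed to the counter. Origin: centre of its underside; the floor is 3 mm and the rim 8 mm above it, the walls are 3 mm thick. Once in the tray, a lug's tube (17 to 33 mm up) is clear above the rim. Turned up to about 9 degrees from the world axes.
- tray_102: The longest of four shallow wooden trays with grey felt floors, inside 118 mm long (its y axis) and 50 mm wide (its x axis), outside 124 by 56 mm: meant for the 102 mm lug. Fixed to the counter. Origin: centre of its underside; the floor is 3 mm and the rim 8 mm above it, the walls are 3 mm thick. Once in the tray, a lug's tube (17 to 33 mm up) is clear above the rim. Turned up to about 9 degrees from the world axes.
- insert_a: A black nylon swivel insert, a small waisted cylinder 18 mm across and 25 mm high (12 g, loose) standing on end between the lugs and trays; to be left alone. Origin: centre of its underside, z up.
- insert_b: A black nylon swivel insert, a small waisted cylinder 18 mm across and 25 mm high (12 g, loose) standing on end between the lugs and trays; to be left alone. Origin: centre of its underside, z up.
Not all that is in view belongs to the job. What is shaped like the tray_66 but blue, orange or pink is not meant.

How it is judged (in metres and radians):
At the end, for the whole second after the job is handed in: Each of the four lugs stands released and at rest on the floor of the tray of its own length, upright (within 0.15 rad), its centre within 12 mm of the tray's centre (horizontally) and its length along the tray's within 0.2 rad; both black inserts are within 15 mm of where they started (horizontal distance between lug_48 and tray_48 below 0.012 m and z of lug_48 in the frame of tray_48 below 0.006 m and angle between each of lug_48, lug_66, lug_84, lug_102's own z axis and vertical below 0.15 rad and angle between the y axis of lug_48 and the y axis of tray_48, either way round below 0.2 rad and linear speed of each of lug_48, lug_66, lug_84, lug_102 below 0.02 m/s and horizontal distance between lug_66 and tray_66 below 0.012 m and z of lug_66 in the frame of tray_66 below 0.006 m and angle between the y axis of lug_66 and the y axis of tray_66, either way round below 0.2 rad and horizontal distance between lug_84 and tray_84 below 0.012 m and z of lug_84 in the frame of tray_84 below 0.006 m and angle between the y axis of lug_84 and the y axis of tray_84, either way round below 0.2 rad and horizontal distance between lug_102 and tray_102 below 0.012 m and z of lug_102 in the frame of tray_102 below 0.006 m and angle between the y axis of lug_102 and the y axis of tray_102, either way round below 0.2 rad and distance of each of insert_a, insert_b from where it was at the start of the episode below 0.015 m); the robot touches nothing.
It fails at once if a black insert is shifted by more than 15 mm or knocked over (distance of any of insert_a, insert_b from where it was at the start of the episode above 0.015 m or angle between any of insert_a, insert_b's own z axis and vertical above 0.5 rad).
It also fails if it takes over 99 s, if anything falls off the work surface, if the arm or the gripper's body presses on something with over 40 N, if the wrist force passes 120 N, or if a joint passes its speed limit or range.

## Robot

A 6-joint arm with a two-finger parallel gripper is mounted at the origin on the work surface. World frame = base frame: x ahead of the robot, y to its left, z up, the work surface at z = 0. Lengths are in m, angles in degrees, forces in N, time in s.
With the tool pointing down it reaches from about 0.375 to 0.9 m from the base axis. Payload 3.1 kg.
Tool frame: the origin (TCP) lies at the very end of the fingers, on their centre line; the grasp point (between the pads) lies behind it (bot.grip_depth is the z of the grasp point in the tool frame, in m); z points along the fingers, y is the direction in which the jaws open and shut (so a half turn about z gives the same grasp; the last joint's range is limited). The gripper opens to 87 mm and grips with 3 to 60 N. Pads are 19 mm wide; open, the fingers measure 117 mm over their backs; the gripper's body (75 mm by 190 mm) begins 51 mm behind the grasp point.
Start: joints at [65.403, 30.224, 82.088, -0, 67.689, -10.227], TCP at [0.155, 0.605, 0.223] pointing down, gripper open.
Joint ranges: [-176.69, 176.69], [-43.24, 126.21], [12.49, 139.97], [-82, 262], [0, 151.66], [-163.58, 163.58]. Speed limits (degrees/s): [159.86, 159.86, 180, 180, 180, 180].

## Interface

Orientations are given as a 3x3 rotation matrix whose columns are the frame's x, y, z axes.
In Python, from rig import bot, vision gives the robot as it stands. The module is installed in compiled form; this text tells all that it offers.
- The arm moves only by the shell command python3 -m jog 'ROWS'. ROWS is JSON, a list of rows, each a list of 3 entries, a list of its own where there are three numbers: the shift along the tool's x, y, z in mm, then the turn, a rotation vector about the tool's x, y, z in degrees, then the closure, from 0 (fully open) to 1 (shut). In form: [[[dx, dy, dz], [wx, wy, wz], fingers], ...]. A call has 1 to 12 rows; each row is the pose to reach, as a shift and turn from the pose commanded when the call began, along the tool's axes at that moment; what a row does not reach only later rows make up. A row lasts 1/12 s, in which the tool goes at most 41.7 mm and 7.16 degrees, less where a joint would pass 70% of its speed; a pose out of reach is approached as far as the arm can. A call with a gripper value outside its range is refused whole. The fingers move at their own pace and stop on an object; the grip force is fixed at half the most. Time passes only in rows, so rows that repeat a pose let the fingers close. It gives the time, the measured TCP pose, the force and the opening at its end, in the units of the state.
- bot.read_state(): the state, without advancing time (a new reading comes with each control period).
- vision.capture(name): name is "scene" or "top" or "wrist"; returns the picture (420x560x3 uint8, red, green, blue); there is no depth.
- vision.camera_info(name): a dict with "intrinsics" (3x3 intrinsics, pixels), "camera_from_world" (4x4, takes a point from world to camera coordinates); the wrist camera has in their place "mount" (4x4, takes a point from camera to tool coordinates, whose origin is the TCP and whose axes are the flange's). Camera axes: x right, y up, looking along -z (the intrinsics and any distortion apply to the point x, -y, -z); pixel columns grow to the right and rows downward; lengths in m; the calibration is good to about 2 mm. A picture is of the moment at which its call begins: read the wrist's pose just before it. camera_info takes no time and is no camera call.
- bot.hand_in(): hands the job in, once; it reports no verdict.
The state is a dict: "time_s": time; "joint_positions": joint angles; "qvel": joint speeds; "tau": joint torques, N m; "position": TCP position; "tcp_rot": TCP orientation; "force": force on the tool from outside, world axes, zero at the start; "moment": the same for the moment, N m; "opening": opening from 0.0 (shut) to 1.0 (fully open).
Only numpy, scipy, OpenCV 4.12 (cv2) and the standard library are available. Lean on these libraries where they do the work, as an engineer would, in place of code of your own. Each camera call takes 0.05 s, during which the arm holds its last target. There are 200 camera calls.

## Working session

There is one attempt and no reset: what is moved stays moved. The work goes in short steps, Python scripts to look and compute and a shell command to move; the robot and the scene stay as the last step left them, time stands still between calls to the robot, and variables do not carry over. Pictures are saved under pics/ and viewed, about 12 in all and at most 16, crops included, and the job is handed in when it is done.

```bash
mkdir -p pics; python3 - <<'E'
from rig import bot, vision
import cv2
for n in ("top","scene"):
    im=vision.capture(n); cv2.imwrite(f"pics/{n}0.png",cv2.resize(im[:,:,::-1],None,fx=1.42,fy=1.42,interpolation=cv2.INTER_CUBIC)); cv2.imwrite(f"pics/{n}_raw.png",im[:,:,::-1])
    print(n,vision.camera_info(n))
print(vision.camera_info("wrist"),bot.grip_depth)
s=bot.read_state();print(s)
E
```

```text
top {'intrinsics': array([[382.40901294,   0.        , 280.2931205 ],
       [  0.        , 382.40901294, 213.85999171],
       [  0.        ,   0.        ,   1.        ]]), 'camera_from_world': array([[ 0.02658809, -0.99953882, -0.01467026, -0.00572266],
       [ 0.99556929,  0.0251527 ,  0.09060428, -0.51509842],
       [-0.0901935 , -0.01701426,  0.99577892, -1.01213471],
       [ 0.        ,  0.        ,  0.        ,  1.        ]])}
scene {'intrinsics': array([[404.6021056 ,   0.        , 276.15144724],
       [  0.        , 404.6021056 , 202.13810708],
       [  0.        ,   0.        ,   1.        ]]), 'camera_from_world': array([[-7.19189139e-01,  6.94814350e-01,  2.47227117e-05,
         3.76373907e-01],
       [-5.69645577e-01, -5.89649692e-01,  5.72553191e-01,
         2.50387449e-01],
       [ 3.97832751e-01,  4.11759954e-01,  8.19867576e-01,
        -1.05915634e+00],
       [ 0.00000000e+00,  0.00000000e+00,  0.00000000e+00,
         1.00000000e+00]])}
{'intrinsics': array([[329.39853673,   0.        , 280.06027277],
       [  0.        , 329.39853673, 209.01291143],
   
[... 484 characters left out ...]
  8.21538446e+01, -3.90153829e-04,
        6.76885487e+01, -1.02284830e+01]), 'qvel': array([ 0.03028575, -0.15124739, -0.21518909, -0.06948837,  0.07362945,
        0.04359789]), 'tau': array([-2.59615399e-04, -4.40985775e+01, -1.77149999e+01,  6.34933147e-02,
        5.33717754e-02, -6.72245142e-05]), 'position': array([0.15482028, 0.60479824, 0.22165103]), 'tcp_rot': array([[-9.68707016e-01,  2.48205611e-01, -8.31761718e-04],
       [ 2.48206757e-01,  9.68705347e-01, -1.83185542e-03],
       [ 3.51055229e-04, -1.98098008e-03, -9.99997976e-01]]), 'force': array([-0.95989192,  0.22078202,  0.66175088]), 'moment': array([-0.03371531, -0.00240256,  0.03581071]), 'opening': 1.0000160993561407}
```

View pics/top0.png

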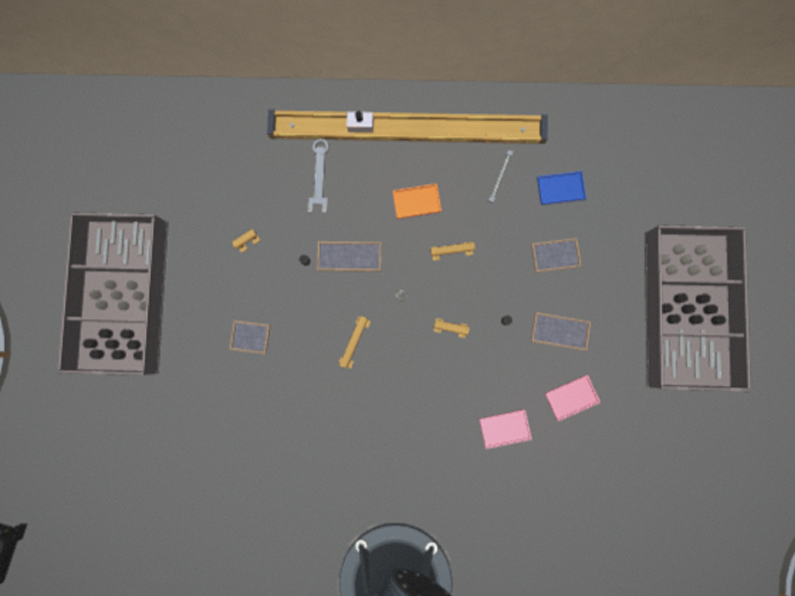

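View pics/scene0.png

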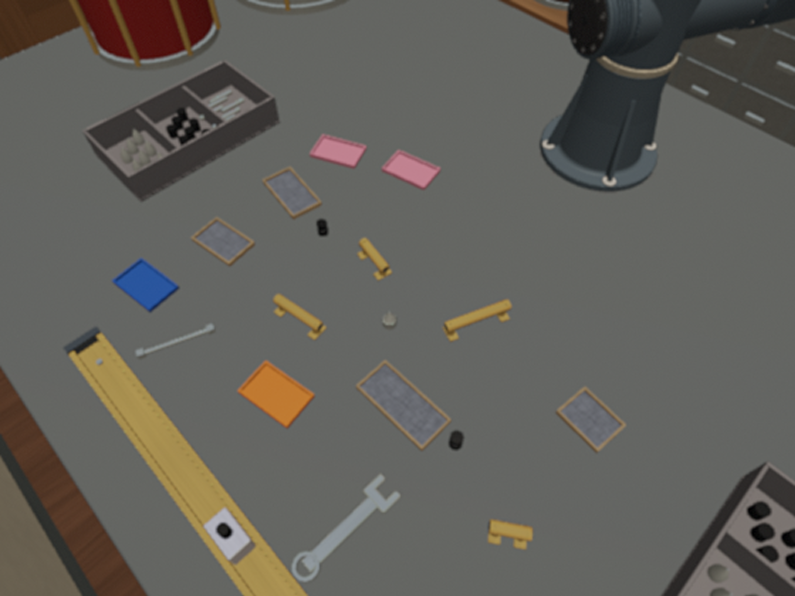

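Lug candidates in the top view (pixels of the enlarged picture) are brass (246,240) ≈48, (452,327) ≈66, (453,250) ≈84 and (355,342) ≈102. The yellow rule at (408,125) is not a lug. Felt trays are at (250,337) 48, (556,254) 66, (561,331) 84 and (349,256) 102. The orange, blue and pink trays are decoys. Inserts stand at (305,260) and (506,320). Next I'll fit poses to silhouettes in both views.

```bash
cat > h.py <<'E'
import numpy as np, cv2
from rig import bot, vision
from scipy.optimize import minimize
def proj(n,P):
    c=vision.camera_info(n);M=c["camera_from_world"];K=c["intrinsics"]
    Q=P@M[:3,:3].T+M[:3,3]; Q=Q*[1,-1,-1]; q=Q@K.T; return q[:,:2]/q[:,2:]
def back(n,u,v,z):
    c=vision.camera_info(n);M=c["camera_from_world"];K=c["intrinsics"]
    d=np.linalg.solve(K,[u,v,1])*[1,-1,-1]; R=M[:3,:3]; o=-R.T@M[:3,3]; d=R.T@d
    return (o+d*(z-o[2])/d[2])[:2]
def box(a,b,z0,z1,cy=0): return np.array([[x,y+cy,z] for x in(-a,a) for y in(-b,b) for z in(z0,z1)])
def lug(L):
    t=np.linspace(0,2*np.pi,17)[:-1]; c=np.c_[8*np.cos(t),0*t,22+8*np.sin(t)]
    ps=[np.r_[c+[0,L/2,0],c-[0,L/2,0]]]
    for s in(1,-1):
        cy=s*(L/2-7); ps.append(box(13,7,0,3,cy))
        t2=np.c_[6*np.cos(t),6*np.sin(t)+cy]; ps.append(np.r_[np.c_[t2,0*t],np.c_[t2,0*t+20]])
    return [p/1e3 for p in ps]
def tray(L): return [box(28,L/2+11,0,8)/1e3]
S=4
def render(n,parts,p,shape=(420,560)):
    m=np.zeros((shape[0]*S,shape[1]*S),np.uint8); c,s=np.cos(p[2]),np.sin(p[2]); R=np.array([[c,-s,0],[s,c,0],[0,0,1]])
    for q in parts:
        u=proj(n,q@R.T+[p[0],p[1],0]); h=cv2.convexHull(np.round(((u+.5)*S-.5)*16).astype(np.int32))
        cv2.fillConvexPoly(m,h,255,shift=4)
    return cv2.resize(m,(shape[1],shape[0]),interpolation=cv2.INTER_AREA)/255.
def fit(masks,parts,p0):
    def cost(p): return sum(np.abs(render(n,parts,p)-m).sum()/m.sum() for n,m in masks.items())/len(masks)
    best=None
    for da in(-.25,0,.25):
        q=np.array(p0)+[0,0,da]
        r=minimize(cost,q,method="Nelder-Mead",options=dict(initial_simplex=q+np.array([[0,0,0],[.01,0,0],[0,.01,0],[0,0,.2]]),xatol=2e-4,fatol=1e-4))
        if best is None or r.fun<best.fun: best=r
    return best
def comp(mask,u,v,r=8):
    n,l=cv2.connectedComponents(mask.astype(np.uint8)); w=l[v-r:v+r+1,u-r:u+r+1]; w=w[w>0]
    return (l==np.bincount(w).argmax()).astype(np.uint8)
E
cat > m.py <<'E'
from h import *
T={n:cv2.imread(f"pics/{n}_raw.png")[:,:,::-1].astype(int) for n in("top","scene")}
brass={n:(t[:,:,0]-t[:,:,2]>40)&(t[:,:,0]-t[:,:,1]>5) for n,t in T.items()}
wood={n:(t[:,:,0]-t[:,:,2]>14) for n,t in T.items()}
A={"lug48":((246,240),(510,532)),"lug66":((452,327),(375,258)),"lug84":((453,250),(299,315)),"lug102":((355,342),(478,318)),
"tray48":((250,337),(591,418)),"tray66":((556,254),(222,240)),"tray84":((561,331),(291,191)),"tray102":((349,256),(403,404))}
for k,(a,b) in A.items():
    ks=int(k.strip("lugtray")); L="lug" in k; ms={}
    for n,(u,v) in zip(("top","scene"),(a,b)):
        u,v=round(u/1.42),round(v/1.42)
        m=comp((brass if L else wood)[n],u,v,8 if L else 34)
        if not L: m=cv2.fillConvexPoly(np.zeros_like(m),cv2.convexHull(cv2.findNonZero(m)),1)
        ms[n]=m.astype(float)
    p0=back("top",a[0]/1.42,a[1]/1.42,.015 if L else .004)
    (c,wh,_)=cv2.minAreaRect(cv2.findNonZero(ms["top"].astype(np.uint8)))
    bp=cv2.boxPoints(cv2.minAreaRect(cv2.findNonZero(ms["top"].astype(np.uint8)))); e=[bp[1]-bp[0],bp[2]-bp[1]]; e=max(e,key=np.linalg.norm)
    ang=np.arctan2(-e[1],-e[0])*1.0; d=np.array([-e[1],-e[0]]); yaw=np.arctan2(-d[0],d[1])
    r=fit(ms,(lug if L else tray)(ks),[*p0,yaw])
    r1=fit({"top":ms["top"]},(lug if L else tray)(ks),r.x)
    y=lambda x:(np.degrees(x)+90)%180-90
    print(k,[int(m.sum()) for m in ms.values()],r.x[:2].round(4),round(y(r.x[2]),1),round(r.fun,3),"top:",r1.x[:2].round(4),round(y(r1.x[2]),1))
for k,u,v in(("insA",305,260),("insB",506,320),("grey",400,295)): print(k,back("top",u/1.42,v/1.42,.0125).round(3))
E
python3 m.py
```

```text
Traceback (most recent call last):
  File "m.py", line 19, in <module>
    r1=fit({"top":ms["top"]},(lug if L else tray)(ks),r.x)
  File "h.py", line 32, in fit
    r=minimize(cost,q,method="Nelder-Mead",options=dict(initial_simplex=q+np.array([[0,0,0],[.01,0,0],[0,.01,0],[0,0,.2]]),xatol=2e-4,fatol=1e-4))
  File "h.py", line 28, in cost
    def cost(p): return sum(np.abs(render(n,parts,p)-m).sum()/m.sum() for n,m in masks.items())/len(masks)
                        ~~~^^^^^^^^^^^^^^^^^^^^^^^^^^^^^^^^^^^^^^^^^^^^^^^^^^^^^^^^^^^^^^^^^^^^
  File "h.py", line 28, in <genexpr>
    def cost(p): return sum(np.abs(render(n,parts,p)-m).sum()/m.sum() for n,m in masks.items())/len(masks)
                                   ~~~~~~^^^^^^^^^^^
  File "h.py", line 24, in render
    u=proj(n,q@R.T+[p[0],p[1],0]); h=cv2.convexHull(np.round(((u+.5)*S-.5)*16).astype(np.int32))
  File "h.py", line 5, in proj
    c=vision.camera_info(n);M=c["camera_from_world"];K=c["intrinsics"]
ValueError: time passes only in moves, steps and waits
```

```bash
sed -i 's/vision.camera_info(n)/CI(n)/; 3a import functools\nCI=functools.cache(lambda n: vision.camera_info(n))' h.py; python3 m.py
```

```text
lug48 [155, 435] [0.6331 0.3098] 36.0 0.215 top: [0.6348 0.3105] 35.5
lug66 [191, 290] [ 0.4725 -0.0949] -10.6 0.172 top: [ 0.4737 -0.0945] -10.8
lug84 [225, 400] [ 0.6235 -0.0949] 10.0 0.171 top: [ 0.6246 -0.0945] 9.8
lug102 [267, 485] [0.4403 0.0907] 69.1 0.165 top: [0.4416 0.0912] 68.8
tray48 [609, 1241] [0.4437 0.2943] -5.7 0.088 top: [0.4457 0.2957] -6.8
tray66 [746, 895] [ 0.6195 -0.2972] 9.1 0.084 top: [ 0.6211 -0.2964] 8.6
tray84 [913, 903] [ 0.4713 -0.3054] -7.8 0.091 top: [ 0.4721 -0.3057] -7.8
tray102 [964, 2054] [0.6085 0.1058] 1.4 0.053 top: [0.6086 0.1081] 1.4
insA [0.597 0.191]
insB [ 0.49 -0.2 ]
grey [0.533 0.004]
```

```bash
cat > go.py <<'E'
import sys,numpy as np
from rig import bot
from scipy.spatial.transform import Rotation as Ro
s=bot.read_state();R=s["tcp_rot"];p=s["position"]
print("t",round(s["time_s"],2),"p",p.round(4),"phi",round(np.degrees(np.arctan2(R[1,0],R[0,0])),1),"j",s["joint_positions"].round(0),"open",round(s["opening"],3),"F",s["force"].round(1))
for a in sys.argv[1:]:
    x,y,z,f=map(float,a.split(",")); f=np.radians(f); c,d=np.cos(f),np.sin(f)
    G=np.array([[c,d,0],[d,-c,0],[0,0,-1]])
    print(a,(R.T@(np.array([x,y,z])-p)*1e3).round(1).tolist(),np.degrees(Ro.from_matrix(R.T@G).as_rotvec()).round(1).tolist())
E
python3 go.py 0.634,0.310,0.10,126 0.634,0.310,0.009,126
```

```text
t 0.1 p [0.1548 0.6048 0.2217] phi 165.6 j [ 65.  30.  82.  -0.  68. -10.] open 1.0 F [-1.   0.2  0.7]
0.634,0.310,0.10,126 [-537.4, -166.4, 121.8] [-0.1, 0.0, 39.6]
0.634,0.310,0.009,126 [-537.4, -166.2, 212.8] [-0.1, 0.0, 39.6]
```

```bash
python3 -m jog '[[[-537,-166,0],[0,0,39.6],0.3],[[-537,-166,0],[0,0,39.6],0.3],[[-537,-166,0],[0,0,39.6],0.3],[[-537,-166,0],[0,0,39.6],0.3],[[-537,-166,0],[0,0,39.6],0.3],[[-537,-166,0],[0,0,39.6],0.3],[[-537,-166,0],[0,0,39.6],0.3],[[-537,-166,0],[0,0,39.6],0.3],[[-537,-166,0],[0,0,39.6],0.3],[[-537,-166,0],[0,0,39.6],0.3],[[-537,-166,0],[0,0,39.6],0.3],[[-537,-166,0],[0,0,39.6],0.3]]'; python3 go.py 0.634,0.310,0.13,126
```

```text
time_s: 1.1
position: [0.5824, 0.3423, 0.222]
tcp_rot: [[-0.588, 0.809, -0.001], [0.809, 0.588, -0.0], [0.0, -0.001, -1.0]]
force: [0.4, 0.4, 0.1]
opening: 0.701
t 1.1 p [0.5824 0.3423 0.222 ] phi 126.0 j [ 21.  34.  74.   0.  72. -15.] open 0.701 F [0.4 0.4 0.1]
0.634,0.310,0.13,126 [-56.5, 22.9, 91.9] [-0.1, -0.0, 0.0]
```

```bash
python3 -m jog '[[[-56,23,92],[0,0,0],0.3],[[-56,23,92],[0,0,0],0.3],[[-56,23,92],[0,0,0],0.3],[[-56,23,92],[0,0,0],0.3],[[-56,23,92],[0,0,0],0.3]]'; python3 go.py; cat > w.py <<'E'
# wrist look: overlay the model outlines, report fit of brass from the wrist
import sys
from h import *
import h
def wcam(s):
    M=CI("wrist"); X=np.eye(4); X[:3,:3]=s["tcp_rot"]; X[:3,3]=s["position"]
    return {"intrinsics":M["intrinsics"],"camera_from_world":np.linalg.inv(X@np.array(M["mount"]))}
def look(name):
    s=bot.read_state(); im=vision.capture("wrist"); c=wcam(s); old=h.CI
    h.CI=lambda n: c if n=="wrist" else old(n)
    cv2.imwrite(f"pics/{name}_raw.png",im[:,:,::-1]); return im
if __name__=="__main__":
    name,L=sys.argv[1],int(sys.argv[2]); p=[float(v) for v in sys.argv[3].split(",")]; p[2]=np.radians(p[2])
    im=look(name); t=im.astype(int); kind=lug if len(sys.argv)<5 else tray
    u,v=proj("wrist",np.array([[p[0],p[1],.02 if kind is lug else .003]]))[0].round().astype(int); print("px",u,v)
    if kind is lug:
        m=comp((t[:,:,0]-t[:,:,2]>40)&(t[:,:,0]-t[:,:,1]>5),u,v,20)
    else:
        m=comp(t[:,:,0]-t[:,:,2]>14,u,v,90); m=cv2.fillConvexPoly(np.zeros_like(m),cv2.convexHull(cv2.findNonZero(m)),1)
    r=fit({"wrist":m.astype(float)},kind(L),p); print(m.sum(),r.x[:2].round(4),np.degrees(r.x[2]).round(1),round(r.fun,3))
    o=im.copy()
    for q,col in((p,(255,0,0)),(r.x,(0,255,0))):
        cs,_=cv2.findContours((render("wrist",kind(L),q)>.5).astype(np.uint8),cv2.RETR_EXTERNAL,cv2.CHAIN_APPROX_NONE); cv2.drawContours(o,cs,-1,col,1)
    cv2.imwrite(f"pics/{name}.png",o[:,:,::-1])
E
python3 w.py w48 48 0.634,0.310,36
```

```text
time_s: 1.52
position: [0.6316, 0.3111, 0.1282]
tcp_rot: [[-0.587, 0.81, -0.005], [0.81, 0.587, -0.001], [0.002, -0.005, -1.0]]
force: [-0.7, 0.5, 0.7]
opening: 0.699
t 1.52 p [0.6316 0.3111 0.1282] phi 125.9 j [ 17.  42.  74.   0.  64. -19.] open 0.699 F [-0.7  0.5  0.7]
px 281 209
1493 [0.637  0.3081] 36.0 0.108
```

View pics/w48.png

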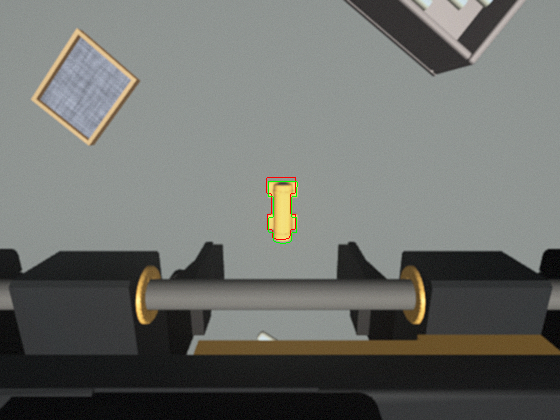

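The wrist view confirms the 48 lug at (282,210), with both feet visible; the two fits differ by about 3 mm along the tube. I'll descend.

```bash
python3 go.py 0.6355,0.309,0.010,126
```

```text
t 1.57 p [0.6322 0.3123 0.1304] phi 126.0 j [ 17.  42.  74.   0.  64. -19.] open 0.698 F [ 0.1 -0.6  0.7]
0.6355,0.309,0.010,126 [-4.7, 0.8, 120.4] [-0.1, -0.1, 0.0]
```

```bash
python3 -m jog '[[[-4,1,40],[0,0,0],0.3],[[-4,1,80],[0,0,0],0.3],[[-4,1,105],[0,0,0],0.3],[[-4,1,120],[0,0,0],0.3],[[-4,1,120],[0,0,0],0.3],[[-4,1,120],[0,0,0],1],[[-4,1,120],[0,0,0],1],[[-4,1,120],[0,0,0],1],[[-4,1,120],[0,0,0],1],[[-4,1,120],[0,0,0],1],[[-4,1,120],[0,0,0],1],[[-4,1,120],[0,0,0],1]]'; python3 go.py 0.444,0.295,0.10,84
```

```text
time_s: 2.57
position: [0.6361, 0.3094, 0.0111]
tcp_rot: [[-0.588, 0.809, 0.001], [0.809, 0.588, 0.0], [-0.0, 0.001, -1.0]]
force: [-0.0, -0.3, -0.6]
opening: 0.254
t 2.57 p [0.6361 0.3094 0.0111] phi 126.0 j [ 17.  51.  76.  -0.  53. -19.] open 0.254 F [-0.  -0.3 -0.6]
0.444,0.295,0.10,84 [101.3, -163.8, -89.1] [0.0, -0.0, 42.0]
```

```bash
python3 -m jog '[[[0,0,0],[0,0,0],1],[[0,0,0],[0,0,0],1],[[0,0,0],[0,0,0],1],[[0,0,-40],[0,0,0],1],[[0,0,-80],[0,0,0],1],[[102,-163,-80],[0,0,42],1],[[102,-163,-80],[0,0,42],1],[[102,-163,-80],[0,0,42],1],[[102,-163,-80],[0,0,42],1],[[102,-163,-80],[0,0,42],1],[[102,-163,-80],[0,0,42],1],[[102,-163,-80],[0,0,42],1]]'; python3 - <<'E'
from h import *
a=vision.capture("scene");b=vision.capture("wrist")
cv2.imwrite("pics/c1.png",np.hstack([a[180:,250:],b[60:300,100:460]])[:,:,::-1] if 0 else np.hstack([a[180:420,200:560],b[60:300,100:460]])[:,:,::-1])
E
python3 go.py 0.445,0.295,0.014,84
```

```text
time_s: 3.57
position: [0.4419, 0.2959, 0.0906]
tcp_rot: [[0.104, 0.995, -0.001], [0.995, -0.104, -0.001], [-0.001, -0.001, -1.0]]
force: [0.5, 0.5, -1.1]
opening: 0.176
t 3.67 p [0.4453 0.2965 0.0908] phi 84.2 j [ 22.  35. 102.  -0.  44.  27.] open 0.173 F [ 0.1  0.8 -0.9]
0.445,0.295,0.014,84 [-1.6, -0.3, 76.8] [0.1, -0.1, 0.2]
```

View pics/c1.png

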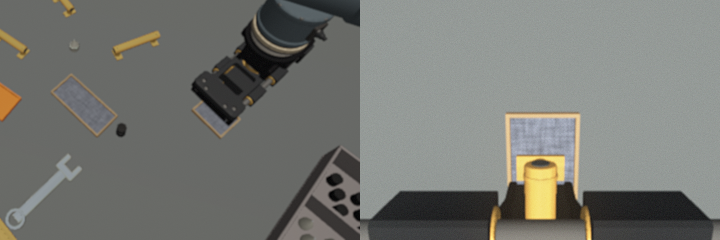

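Lug 48 is held square over the felt tray (wrist picture, about (540,185)). Lower and release.

```bash
python3 -m jog '[[[-3,0,40],[0,0,0],1],[[-3,0,65],[0,0,0],1],[[-3,0,76.5],[0,0,0],1],[[-3,0,76.5],[0,0,0],1],[[-3,0,76.5],[0,0,0],0.4],[[-3,0,76.5],[0,0,0],0.4],[[-3,0,76.5],[0,0,0],0.4],[[-3,0,76.5],[0,0,0],0.4],[[-3,0,76.5],[0,0,0],0.4],[[-3,0,40],[0,0,0],0.4],[[-3,0,0],[0,0,0],0.4],[[-3,0,-10],[0,0,0],0.4]]'; python3 go.py 0.441,0.091,0.10,159
```

```text
time_s: 4.67
position: [0.4464, 0.2943, 0.1048]
tcp_rot: [[0.104, 0.995, 0.007], [0.995, -0.104, 0.003], [0.004, 0.007, -1.0]]
force: [0.7, 0.5, 0.3]
opening: 0.588
t 4.67 p [0.4464 0.2943 0.1048] phi 84.1 j [ 21.  33. 101.   0.  45.  27.] open 0.588 F [0.7 0.5 0.3]
0.441,0.091,0.10,159 [-202.8, 15.7, 4.2] [0.5, 0.1, -74.9]
```

```bash
python3 -m jog '[[[-203,16,4],[0.5,0,-75],0.3],[[-203,16,4],[0.5,0,-75],0.3],[[-203,16,4],[0.5,0,-75],0.3],[[-203,16,4],[0.5,0,-75],0.3],[[-203,16,4],[0.5,0,-75],0.3],[[-203,16,4],[0.5,0,-75],0.3],[[-203,16,4],[0.5,0,-75],0.3],[[-203,16,4],[0.5,0,-75],0.3],[[-203,16,4],[0.5,0,-75],0.3],[[-203,16,4],[0.5,0,-75],0.3],[[-203,16,4],[0.5,0,-75],0.3],[[-203,16,4],[0.5,0,-75],0.3]]';python3 w.py w102 102 0.441,0.091,69; python3 go.py 0.441,0.091,0.011,159
```

```text
time_s: 5.67
position: [0.4387, 0.0894, 0.0968]
tcp_rot: [[-0.935, 0.355, -0.006], [0.355, 0.935, -0.004], [0.004, -0.006, -1.0]]
force: [-0.4, -0.2, 0.4]
opening: 0.698
px 283 219
3119 [0.4443 0.0909] 68.9 0.109
t 5.72 p [0.4387 0.0895 0.0968] phi 159.0 j [ -3.  30. 113.  -0.  37. -71.] open 0.706 F [-0.4 -0.2  0.7]
0.441,0.091,0.011,159 [-2.0, 2.8, 85.8] [-0.4, -0.2, -0.0]
```

```bash
python3 -m jog '[[[-3,2,40],[-0.4,-0.2,0],0.3],[[-3,2,70],[-0.4,-0.2,0],0.3],[[-3,2,86],[-0.4,-0.2,0],0.3],[[-3,2,86],[-0.4,-0.2,0],0.6],[[-3,2,86],[-0.4,-0.2,0],1],[[-3,2,86],[-0.4,-0.2,0],1],[[-3,2,86],[-0.4,-0.2,0],1],[[-3,2,86],[-0.4,-0.2,0],1],[[-3,2,86],[-0.4,-0.2,0],1],[[-3,2,86],[-0.4,-0.2,0],1],[[-3,2,86],[-0.4,-0.2,0],1],[[-3,2,86],[-0.4,-0.2,0],1]]'; python3 go.py 0.6085,0.1065,0.09,91.4
```

```text
time_s: 6.72
position: [0.4419, 0.09, 0.011]
tcp_rot: [[-0.934, 0.358, 0.0], [0.358, 0.934, 0.001], [0.0, 0.001, -1.0]]
force: [-0.7, 0.4, 4.3]
opening: 0.169
t 6.72 p [0.4419 0.09   0.011 ] phi 159.0 j [ -3.  41. 116.   0.  24. -72.] open 0.169 F [-0.7  0.4  4.3]
0.6085,0.1065,0.09,91.4 [-149.6, 75.2, -79.0] [0.0, -0.1, 67.6]
```

```bash
python3 -m jog '[[[0,0,-40],[0,0,0],1],[[0,0,-79],[0,0,0],1],[[-150,75,-79],[0,0,67.6],1],[[-150,75,-79],[0,0,67.6],1],[[-150,75,-79],[0,0,67.6],1],[[-150,75,-79],[0,0,67.6],1],[[-150,75,-79],[0,0,67.6],1],[[-150,75,-79],[0,0,67.6],1],[[-150,75,-79],[0,0,67.6],1],[[-150,75,-79],[0,0,67.6],1],[[-150,75,-79],[0,0,67.6],1],[[-150,75,-79],[0,0,67.6],1]]'; python3 -m jog '[[[0,0,0],[0,0,0],1],[[0,0,0],[0,0,0],1]]' >/dev/null; python3 - <<'E'
from h import *
a=vision.capture("scene");b=vision.capture("wrist")
cv2.imwrite("pics/c2.png",np.hstack([a[150:420,160:560],b[60:330,80:480]])[:,:,::-1])
E
python3 go.py 0.6085,0.1065,0.014,91.4
```

```text
time_s: 7.72
position: [0.6077, 0.1062, 0.0887]
tcp_rot: [[-0.02, 1.0, -0.003], [1.0, 0.02, 0.001], [0.001, -0.003, -1.0]]
force: [0.2, 0.2, -1.8]
opening: 0.17
t 7.98 p [0.6081 0.1062 0.0891] phi 91.5 j [-0. 39. 89.  0. 51. -2.] open 0.174 F [-0.3  0.3 -1.3]
0.6085,0.1065,0.014,91.4 [0.2, 0.5, 75.1] [-0.1, -0.1, 0.1]
```

View pics/c2.png

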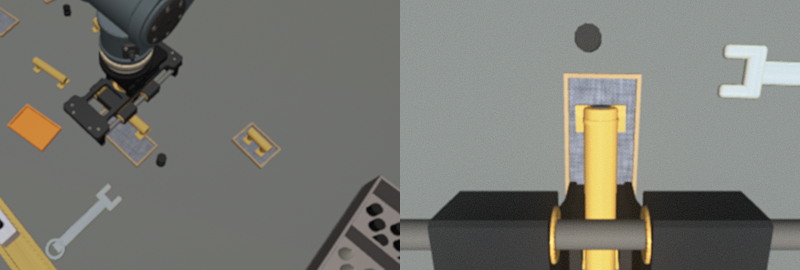

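Lug 48 stands in its tray (scene, (257,140)). Lug 102 is held, centred over its tray, and insert A is clear of it.

```bash
python3 -m jog '[[[0,0,40],[0,0,0],1],[[0,0,64],[0,0,0],1],[[0,0,75],[0,0,0],1],[[0,0,75],[0,0,0],1],[[0,0,75],[0,0,0],0.4],[[0,0,75],[0,0,0],0.4],[[0,0,75],[0,0,0],0.4],[[0,0,75],[0,0,0],0.4],[[0,0,75],[0,0,0],0.4],[[0,0,35],[0,0,0],0.4],[[0,0,0],[0,0,0],0.4],[[0,0,-10],[0,0,0],0.4]]'; python3 go.py 0.6245,-0.0945,0.10,100
```

```text
time_s: 8.98
position: [0.6117, 0.1063, 0.1039]
tcp_rot: [[-0.025, 1.0, 0.007], [1.0, 0.025, 0.001], [0.001, 0.007, -1.0]]
force: [0.9, -0.2, 0.3]
opening: 0.589
t 8.98 p [0.6117 0.1063 0.1039] phi 91.4 j [-0. 38. 89.  0. 53. -2.] open 0.589 F [ 0.9 -0.2  0.3]
0.6245,-0.0945,0.10,100 [-201.1, 7.8, 3.8] [0.4, -0.0, -8.6]
```

```bash
python3 -m jog '[[[-201,10,4],[0,0,-8.6],0.3],[[-201,10,4],[0,0,-8.6],0.3],[[-201,10,4],[0,0,-8.6],0.3],[[-201,10,4],[0,0,-8.6],0.3],[[-201,10,4],[0,0,-8.6],0.3],[[-201,10,4],[0,0,-8.6],0.3],[[-201,10,4],[0,0,-8.6],0.3],[[-201,10,4],[0,0,-8.6],0.3]]' >/dev/null;python3 w.py w84 84 0.6245,-0.0945,10; python3 go.py 0.6245,-0.0945,0.011,100
```

```text
px 280 219
2865 [ 0.6255 -0.0953] 9.9 0.079
t 9.7 p [ 0.6229 -0.0933  0.095 ] phi 100.1 j [-19.  40.  87.   0.  53. -29.] open 0.7 F [-0.4  0.6  0.1]
0.6245,-0.0945,0.011,100 [-1.6, 1.6, 83.9] [-0.1, -0.1, 0.1]
```

```bash
python3 -m jog '[[[-2,2,40],[0,0,0],0.3],[[-2,2,70],[0,0,0],0.3],[[-2,2,84],[0,0,0],0.3],[[-2,2,84],[0,0,0],0.6],[[-2,2,84],[0,0,0],1],[[-2,2,84],[0,0,0],1],[[-2,2,84],[0,0,0],1],[[-2,2,84],[0,0,0],1],[[-2,2,84],[0,0,0],1],[[-2,2,84],[0,0,0],1],[[-2,2,84],[0,0,0],1],[[-2,2,84],[0,0,0],1]]'; python3 go.py 0.4718,-0.3055,0.09,82.2
```

```text
time_s: 10.7
position: [0.6257, -0.0962, 0.0117]
tcp_rot: [[-0.174, 0.985, -0.001], [0.985, 0.174, 0.001], [0.001, -0.001, -1.0]]
force: [-0.7, -0.8, 3.8]
opening: 0.173
t 10.7 p [ 0.6257 -0.0962  0.0117] phi 100.0 j [-19.  47.  88.   0.  45. -29.] open 0.173 F [-0.7 -0.8  3.8]
0.4718,-0.3055,0.09,82.2 [-179.2, -188.1, -78.3] [-0.1, -0.0, 17.8]
```

```bash
python3 -m jog '[[[0,0,-40],[0,0,0],1],[[0,0,-78],[0,0,0],1],[[-179,-188,-78],[0,0,17.8],1],[[-179,-188,-78],[0,0,17.8],1],[[-179,-188,-78],[0,0,17.8],1],[[-179,-188,-78],[0,0,17.8],1],[[-179,-188,-78],[0,0,17.8],1],[[-179,-188,-78],[0,0,17.8],1],[[-179,-188,-78],[0,0,17.8],1],[[-179,-188,-78],[0,0,17.8],1],[[-179,-188,-78],[0,0,17.8],1],[[-179,-188,-78],[0,0,17.8],1]]'; python3 -m jog '[[[0,0,0],[0,0,0],1],[[0,0,0],[0,0,0],1]]' >/dev/null; python3 - <<'E'
from h import *
a=vision.capture("scene");b=vision.capture("wrist")
cv2.imwrite("pics/c3.png",np.hstack([a[80:350,100:500],b[60:330,80:480]])[:,:,::-1])
E
python3 go.py 0.4718,-0.3055,0.0147,82.2
```

```text
time_s: 11.7
position: [0.4724, -0.3038, 0.0889]
tcp_rot: [[0.134, 0.991, -0.001], [0.991, -0.134, 0.002], [0.002, -0.002, -1.0]]
force: [0.5, 0.3, -0.8]
opening: 0.172
t 11.97 p [ 0.4726 -0.3039  0.089 ] phi 82.4 j [-44.  36.  98.   0.  46. -36.] open 0.173 F [ 0.1  0.5 -0.7]
0.4718,-0.3055,0.0147,82.2 [-1.7, -0.5, 74.3] [-0.1, -0.1, 0.2]
```

View pics/c3.png

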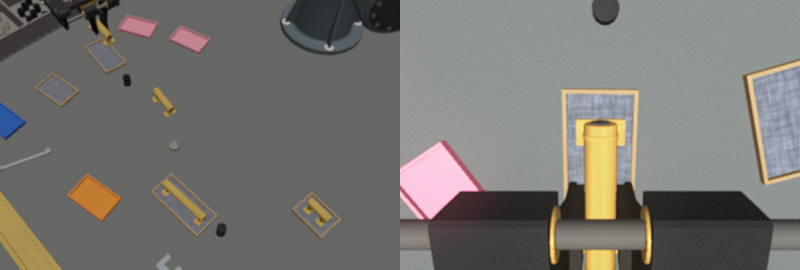

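Lugs 102 (184,200) and 48 (318,212) are in their trays, and lug 84 is square over its felt tray. Lower it.

```bash
python3 -m jog '[[[-2,0,40],[0,0,0],1],[[-2,0,63],[0,0,0],1],[[-2,0,74],[0,0,0],1],[[-2,0,74],[0,0,0],1],[[-2,0,74],[0,0,0],0.4],[[-2,0,74],[0,0,0],0.4],[[-2,0,74],[0,0,0],0.4],[[-2,0,74],[0,0,0],0.4],[[-2,0,74],[0,0,0],0.4],[[-2,0,35],[0,0,0],0.4],[[-2,0,0],[0,0,0],0.4],[[-2,0,-10],[0,0,0],0.4]]'; python3 go.py 0.473,-0.0945,0.10,79.3
```

```text
time_s: 12.97
position: [0.4736, -0.309, 0.1031]
tcp_rot: [[0.135, 0.991, 0.004], [0.991, -0.135, -0.004], [-0.003, 0.004, -1.0]]
force: [2.2, -0.1, 0.2]
opening: 0.588
t 12.97 p [ 0.4736 -0.309   0.1031] phi 82.2 j [-44.  35.  97.  -0.  48. -37.] open 0.588 F [ 2.2 -0.1  0.2]
0.473,-0.0945,0.10,79.3 [212.4, -29.6, 2.2] [0.3, 0.2, 2.9]
```

```bash
python3 -m jog '[[[211,-29,3],[0,0,3],0.3],[[211,-29,3],[0,0,3],0.3],[[211,-29,3],[0,0,3],0.3],[[211,-29,3],[0,0,3],0.3],[[211,-29,3],[0,0,3],0.3],[[211,-29,3],[0,0,3],0.3],[[211,-29,3],[0,0,3],0.3],[[211,-29,3],[0,0,3],0.3]]' >/dev/null;python3 w.py w66 66 0.473,-0.0945,-10.7; python3 go.py 0.473,-0.0945,0.011,79.3
```

```text
px 280 218
2350 [ 0.4741 -0.0959] -10.7 0.099
t 13.68 p [ 0.4723 -0.0953  0.0966] phi 79.2 j [-25.  31. 109.   0.  40. -14.] open 0.703 F [-0.1 -0.6  0.4]
0.473,-0.0945,0.011,79.3 [0.9, 0.5, 85.6] [0.0, 0.0, -0.1]
```

```bash
python3 -m jog '[[[0,1,40],[0,0,0],0.3],[[0,1,70],[0,0,0],0.3],[[0,1,85.5],[0,0,0],0.3],[[0,1,85.5],[0,0,0],0.6],[[0,1,85.5],[0,0,0],1],[[0,1,85.5],[0,0,0],1],[[0,1,85.5],[0,0,0],1],[[0,1,85.5],[0,0,0],1],[[0,1,85.5],[0,0,0],1],[[0,1,85.5],[0,0,0],1],[[0,1,85.5],[0,0,0],1],[[0,1,85.5],[0,0,0],1]]'; python3 go.py 0.6203,-0.2968,0.09,98.9
```

```text
time_s: 14.68
position: [0.4726, -0.0943, 0.0113]
tcp_rot: [[0.187, 0.982, -0.0], [0.982, -0.187, 0.001], [0.0, -0.0, -1.0]]
force: [-0.4, -0.1, 4.2]
opening: 0.171
t 14.68 p [ 0.4726 -0.0943  0.0113] phi 79.2 j [-25.  41. 111.   0.  28. -14.] open 0.171 F [-0.4 -0.1  4.2]
0.6203,-0.2968,0.09,98.9 [-171.4, 182.8, -78.8] [-0.0, -0.0, -19.7]
```

```bash
python3 -m jog '[[[0,0,-40],[0,0,0],1],[[0,0,-79],[0,0,0],1],[[-171,183,-79],[0,0,-19.7],1],[[-171,183,-79],[0,0,-19.7],1],[[-171,183,-79],[0,0,-19.7],1],[[-171,183,-79],[0,0,-19.7],1],[[-171,183,-79],[0,0,-19.7],1],[[-171,183,-79],[0,0,-19.7],1],[[-171,183,-79],[0,0,-19.7],1],[[-171,183,-79],[0,0,-19.7],1],[[-171,183,-79],[0,0,-19.7],1],[[-171,183,-79],[0,0,-19.7],1]]'; python3 -m jog '[[[0,0,0],[0,0,0],1],[[0,0,0],[0,0,0],1]]' >/dev/null; python3 - <<'E'
from h import *
a=vision.capture("scene");b=vision.capture("wrist")
cv2.imwrite("pics/c4.png",np.hstack([a[80:350,100:500],b[60:330,80:480]])[:,:,::-1])
E
python3 go.py 0.6203,-0.2968,0.0143,98.9
```

```text
time_s: 15.68
position: [0.6187, -0.2946, 0.0886]
tcp_rot: [[-0.156, 0.988, -0.004], [0.988, 0.156, 0.003], [0.004, -0.003, -1.0]]
force: [0.3, -0.4, -0.2]
opening: 0.171
t 15.95 p [ 0.6199 -0.2956  0.0897] phi 99.0 j [-35.  44.  78.   0.  58. -44.] open 0.175 F [-1.4  0.1 -1.5]
0.6203,-0.2968,0.0143,98.9 [-1.3, 0.3, 75.4] [-0.1, -0.1, 0.1]
```

View pics/c4.png

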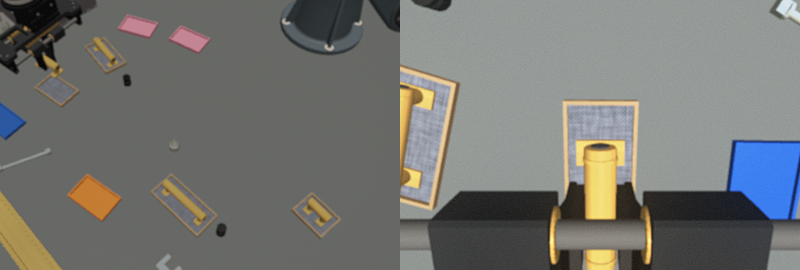

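Lug 84 is in its tray (scene (104,52)), and lug 66 is square over its felt tray, with blue being the decoy. Lower it, release and back off.

```bash
python3 -m jog '[[[-1,0,40],[0,0,0],1],[[-1,0,64],[0,0,0],1],[[-1,0,75],[0,0,0],1],[[-1,0,75],[0,0,0],1],[[-1,0,75],[0,0,0],0.4],[[-1,0,75],[0,0,0],0.4],[[-1,0,75],[0,0,0],0.4],[[-1,0,75],[0,0,0],0.4],[[-1,0,75],[0,0,0],0.4],[[-1,0,35],[0,0,0],0.4],[[-1,0,0],[0,0,0],0.4],[[-1,0,-30],[0,0,0],0.4]]'; python3 -m jog '[[[0,0,-40],[0,0,0],0.4],[[0,0,-80],[0,0,0],0.4],[[280,-180,-120],[0,0,0],0.4],[[280,-180,-120],[0,0,0],0.4],[[280,-180,-120],[0,0,0],0.4],[[280,-180,-120],[0,0,0],0.4],[[280,-180,-120],[0,0,0],0.4],[[280,-180,-120],[0,0,0],0.4],[[280,-180,-120],[0,0,0],0.4],[[280,-180,-120],[0,0,0],0.4],[[280,-180,-120],[0,0,0],0.4],[[280,-180,-120],[0,0,0],0.4]]'
python3 - <<'E'
from h import *
for n in("top","scene"): 
    im=vision.capture(n); cv2.imwrite(f"pics/{n}_end_raw.png",im[:,:,::-1])
    if n=="top": cv2.imwrite("pics/end_top.png",cv2.resize(im[130:290,140:440,::-1],None,fx=2.6,fy=2.6,interpolation=cv2.INTER_CUBIC))
    T=im.astype(int); br=(T[:,:,0]-T[:,:,2]>50)&(T[:,:,0]-T[:,:,1]>5)
    if n=="top":
        for L,x,y,w in((48,.445,.295,-6),(66,.6203,-.2968,8.9),(84,.4718,-.3055,-7.8),(102,.6085,.1065,1.4)):
            u,v=proj("top",np.array([[x,y,.02]]))[0]
            r=np.zeros_like(br);u,v=int(u),int(v);r[v-12:v+13,u-24:u+25]=1
            m=cv2.morphologyEx((br&r).astype(np.uint8),cv2.MORPH_OPEN,np.ones((2,2),np.uint8))
            sh=[p+[0,0,.003] for p in lug(L)]
            f=fit({"top":m.astype(float)},sh,[x,y,np.radians(w)]); print(L,m.sum(),((f.x[:2]-[x,y])*1e3).round(1),"dyaw",round(np.degrees(f.x[2])-w,1),round(f.fun,2))
E
python3 go.py
```

```text
time_s: 16.95
position: [0.6206, -0.2976, 0.1208]
tcp_rot: [[-0.155, 0.988, -0.001], [0.988, 0.155, 0.001], [0.001, -0.001, -1.0]]
force: [0.9, -0.0, 0.2]
opening: 0.59
time_s: 17.95
position: [0.3974, -0.0473, 0.2405]
tcp_rot: [[-0.158, 0.987, -0.001], [0.987, 0.158, 0.001], [0.001, -0.001, -1.0]]
force: [0.8, -0.3, -0.1]
opening: 0.599
48 146 [-2.8 -1.7] dyaw 0.2 0.24
66 184 [-1.6 -3.2] dyaw -1.0 0.17
84 223 [-1.4 -1. ] dyaw 0.4 0.18
102 254 [-1.7 -1.1] dyaw -0.1 0.08
t 18.05 p [ 0.4005 -0.0496  0.2406] phi 99.0 j [-23.  11. 111.   0.  58. -32.] open 0.598 F [-0.  -0.2 -0.4]
```

View pics/end_top.png

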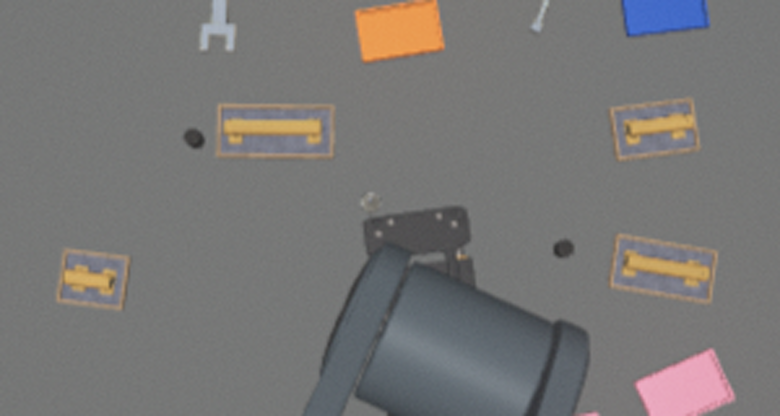

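View pics/scene_end_raw.png

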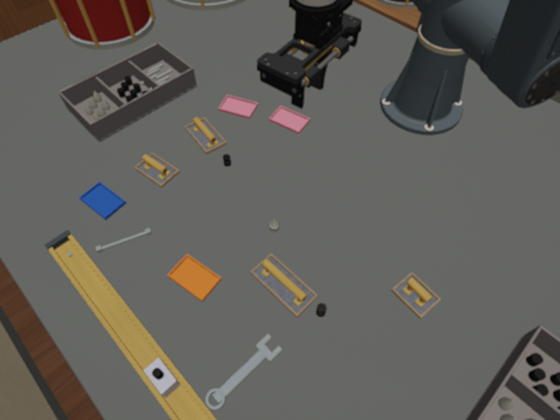

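All four lugs stand upright in their own felt trays, in the top crop at (272,130), (660,126), (665,266) and (91,280). The inserts at (194,138) and (563,248) look undisturbed, and the arm is clear.

```bash
python3 -c "
from rig import bot
print(bot.hand_in())"
```

```text
the job is handed in; nothing more can be done
None
```

I set each of the four brass lugs upright and released in the felt tray of its own length, then handed the job in at about 18 s of robot time.

- **Lug positions:** in the last top view, the fits put every lug within about 4 mm of its tray's centre and about 1° of its length. The limits are 12 mm and 0.2 rad (about 11°).
- **Inserts and arm:** both black inserts looked unmoved in the final pictures; I judged this by eye and did not measure it. The arm was clear of everything, 0.24 m up.
- **Disagreement:** the wrist-camera and overhead position estimates differed by 1 to 3.5 mm, mostly along the tube. That is within calibration and motion error. I aimed between the two for lugs 48 and 102, and mostly followed the overhead fits for the other two.
- **Weakest fit:** the 48 mm lug's final fit was the poorest because it covers few pixels. Both pictures still show it standing squarely in its tray.

No check failed.

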